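Square up the slide boxes in the corner jig

ROBOT

A 6-joint arm with a two-finger parallel gripper is mounted at the origin on the work surface. World frame = base frame: x ahead of the robot, y to its left, z up, the work surface at z = 0. Lengths are in m, angles in rad, forces in N, time in s.
With the tool pointing down it reaches from about 0.425 to 0.95 m from the base axis. Payload 3.5 kg.
Tool frame: the origin (TCP) lies at the very end of the fingers, on their centre line; the grasp point (between the pads) lies 19 mm behind it; z points along the fingers, y is the line along which they close (so a half turn about z gives the same grasp; the last joint's range is limited). The gripper opens to 85 mm and grips with 20 to 120 N. Pads are 22 mm wide; open, the fingers measure 114 mm over their backs; the gripper's body (76 mm by 85 mm) begins 54 mm behind the grasp point. The pads swing forward as they close: fully open they stand 13 mm farther back than shut.
Start: joints at [1.137, 0.286, 1.577, -0, 1.279, -0.15], TCP at [0.189, 0.648, 0.231] pointing down, gripper open.
Joint ranges: [-2.77, 2.77], [-0.9, 2.22], [0.21, 2.48], [-1.53, 4.67], [0.24, 2.81], [-2.84, 2.84]. Speed limits (rad/s): [2.79, 2.79, 3.14, 3.14, 3.14, 3.14].

INTERFACE

Orientations are given as a unit quaternion [x, y, z, w].
In Python, from plant import get_state, read_camera, sign_off, recognise gives the robot as it stands.
- The arm moves only by the tool arm_command, never from a script. Its argument "steps" is a list of rows, each an object with "translation": the shift along the tool's x, y, z scaled (see below), a list of three; "twist": the turn, a rotation vector about the tool's x, y, z scaled (see below), a list of three; "fingers": the opening, from -1 (shut) to 1 (fully open). In form: [{"translation": [x, y, z], "twist": [rx, ry, rz], "fingers": fingers}, ...]. A call has 1 to 5 rows; each row is the pose to reach, as a shift and turn from the pose commanded when the call began, along the tool's axes at that moment; what a row does not reach only later rows make up. The controller multiplies each number of a shift by 75 cm and each number of a turn by 60 degrees. A row lasts 1/8 s, in which the tool goes at most 62.5 mm and 10.7 degrees, less where a joint would pass 70% of its speed; a pose out of reach is approached as far as the arm can. A call with a number of a shift or a turn outside -1 to 1 is refused whole. A call with a gripper value outside its range is refused whole. The fingers move at their own pace and stop on an object; "grip_force" is the grip in N (left out, the last holds). Time passes only in rows, so rows that repeat a pose let the fingers close. It gives the time, the measured TCP pose, the force, the opening and the grip force at its end, in the units of the state.
- get_state(): the state, without advancing time (a new reading comes with each control period).
- read_camera(name): name is "side" or "top" or "wrist"; returns a dict with "pixels" (400x640x3 uint8, red, green, blue), "K" (3x3 intrinsics, pixels), "R" (3x3) and "t" (3): a world point X has camera coordinates R X + t; the wrist camera has in their place "T_tool_cam" (4x4, takes a point from camera to tool coordinates, whose origin is the TCP and whose axes are the flange's). Camera axes: x right, y down, z forward; pixel columns grow to the right and rows downward; lengths in m; the calibration is good to about 2 mm. A picture is of the moment at which its call begins: read the wrist's pose just before it. There is no depth.
- sign_off(): hands the job in; it is judged then, once.
Trained networks look in a picture, given as the dict that the camera call returned (one of the last four; its "shot" number tells which), for a name from the list of things; names that differ only in an ending like _2 or _b are one class to them, and where a whole thing is asked for, a point or a joint stands for the part that bears it (a point fixed in the world has none). Each returns a list of dicts, best first, with "conf" (0 to 1); they miss things now and then, are a little off and sometimes report something else, mostly with a low value. They report only what shows in the picture. A call takes as long as a camera call. They do not tell look-alikes from the thing itself.
- recognise(picture, query): "point" ([row, column] in pixels, amid what is visible of it).
The state is a dict: "time": time; "qpos": joint angles; "dq": joint speeds; "joint_efforts": joint torques, N m; "eef_pos": TCP position; "tcp_rot": TCP orientation; "contact_force": force on the tool from outside, world axes, zero at the start; "wrist_torque": the same for the moment, N m; "opening": opening from 0.0 (shut) to 1.0 (fully open); "finger_force": force on a finger pad.
Only numpy, scipy, OpenCV 4.12 (cv2) and the standard library are available. Lean on these libraries where they do the work, as an engineer would, in place of code of your own. Each camera call takes 0.05 s, during which the arm holds its last target. There are 200 camera calls.

TASK

Pick up the loose grey slide box from the table and stack it flat and squarely on the equal box that already stands in the metal corner jig. Press it into the corner so that it touches the end fence and the side fence at the same time, and finish while still gripping it and pressing it there: do not let go. The lower box stays in the corner underneath, and everything else on the table is left alone.

Things in the scene. Friction and masses are not known exactly. Their poses are not given: they have to be found in the camera images.
- loose_box: the loose slide box: closed plain grey plastic box, 100 (its x) x 56 (its y) x 45 mm (z), 0.1 to 0.3 kg, with a dark lid seam and a paper label on top. Lies flat on the table, anywhere to the left or right, turned any way up to 45 degrees. Origin: centre of its underside; z up. Either end may go to the end fence
- lower_box: the lower slide box, same shape and size (0.2 to 0.4 kg), loose, standing in the corner jig, long side along the jig's x, 1 to 3 mm short of both fences. Origin: centre of its underside, which is 8 mm above the table; its top is 53 mm above the table
- corner_jig: the fixed steel base plate of the jig, 150 (x) x 110 (y) x 8 mm, carrying two upright fences; it may stand left or right and be turned up to 26 degrees. Origin: centre of the plate's underside, on the table. The boxes belong at -x, -y of the corner
- end_fence: aluminium fence across the jig's +x end, 10 mm thick in x, 65 mm long in y, its top 67 mm above the table (14 mm above the lower box's top). The short end of a box bears on its inner face, which looks to the jig's -x. Origin: middle of its foot, at jig (60, 2.5, 8) mm; inner face at jig x = 55 mm
- side_fence: aluminium fence along the jig's +y side, 10 mm thick in y, 100 mm long in x, top 67 mm above the table. The long side of a box bears on its inner face, which looks to the jig's -y. Origin: middle of its foot, at jig (5, 40, 8) mm; inner face at jig y = 35 mm
- corner (a point): the inner corner of the two fences on the plate's top, at jig (55, 35, 8) mm; axes as the jig's. The fences are rigid and polished, and they and the lower box's lid are slippery (friction 0.2 to 0.3). A box against both has its centre at jig x = 5, y = 7 mm; stacked there, the upper box spans 53 to 98 mm above the table, its upper 31 mm clear above the fences for the fingers
- mailer: bystander: small white slide mailer, 78 x 30 x 18 mm, origin centre of underside
- cassette: bystander: small white tissue cassette, 40 x 28 x 7 mm, origin centre of underside
- brush: bystander: brush 170 mm long, lying along its x
- mountant: bystander: amber bottle, 44 mm across, 85 mm tall, origin centre of underside
- stain_jar: bystander: open glass jar, 64 mm across, 70 mm tall, origin centre of underside
- fixative: bystander: white jar, 60 mm across, 120 mm tall, origin centre of underside
Things that resemble listed ones, but are neither listed nor needed, are in the scene too. What is shaped like the lower_box but green is not meant. There is more than one size of the corner_jig; the job needs the smaller.

How it is judged:
On the way:
1. the loose box is lifted off the table in the gripper, above the height of the fences (height (world z) of loose_box above 0.056 m and contact force between the fingers and loose_box above 1 N), for 0.1 s.
At the end, for the whole second after the job is handed in: For the last second the gripped box (over 2 N) bears on each fence with over 1 N, within 3 mm of the corner, 2.5 mm of its height on the lower box, square and level within 0.05 rad, still; the lower box is upright on the plate, within 8 mm of the corner and 0.08 rad of square (contact force between loose_box and end_fence above 1 N and contact force between loose_box and side_fence above 1 N and contact force between the fingers and loose_box above 2 N and x of loose_box in the frame of corner_jig between 0.002 and 0.008 m and y of loose_box in the frame of corner_jig between 0.004 and 0.01 m and z of loose_box in the frame of corner_jig between 0.0505 and 0.0555 m and angle between the x axis of loose_box and the x axis of corner_jig, either way round below 0.05 rad and angle between each of loose_box, lower_box's own z axis and vertical below 0.05 rad and x of lower_box in the frame of corner_jig between -0.003 and 0.008 m and y of lower_box in the frame of corner_jig between -0.001 and 0.01 m and z of lower_box in the frame of corner_jig between 0.005 and 0.011 m and angle between the x axis of lower_box and the x axis of corner_jig, either way round below 0.08 rad and linear speed of loose_box below 0.02 m/s); the arm keeps its last pose, push and grip.
It fails at once if a bystander (mailer, cassette, brush, bottle or jar) is moved more than 30 mm (distance of any of mailer, cassette, brush, mountant, stain_jar, fixative from where it was at the start of the episode above 0.03 m).
It fails at once if the lower box is lifted or knocked out of the corner jig (height (world z) of lower_box above 0.03 m or horizontal distance between lower_box and corner_jig above 0.05 m).
It also fails if it takes over 50 s, if anything falls off the work surface, if the arm or the gripper's body presses on something with over 40 N, if the wrist force passes 120 N, or if a joint passes its speed limit or range.

## Working session

There is one attempt and no reset: what is moved stays moved. The work goes in short steps, Python scripts to look and compute and a tool call to move; the robot and the scene stay as the last step left them, time stands still between calls to the robot, and variables do not carry over. Pictures are saved under pics/ and viewed, at most 10 in all, crops included, and the job is handed in when it is done.

Besides the shell and the picture viewer there is one more tool, called after ">>>" as name([rows], argument=value, ...), one row to a line, values as JSON. arm_command: Moves the arm, as the interface text tells. Shifts and turns lie within -1 to 1; 1 stands for 75 cm of shift or 60 degrees of turn. Its arguments: {"type":"object","properties":{"steps":{"type":"array"},"grip_force":{"type":"number"}},"required":["steps"]}

```bash
mkdir -p pics; ls
cat > h.py <<'E'
import numpy as np, cv2, json
from plant import get_state, read_camera, sign_off, recognise
def save(p,n): cv2.imwrite('pics/'+n+'.png',p['pixels'][:,:,::-1])
def ray(p,uv):  # world ray for fixed cam; uv=(col,row)
    d=np.linalg.inv(p['K'])@np.array([uv[0],uv[1],1.]); R=np.array(p['R']);t=np.array(p['t'])
    return -R.T@t, R.T@d
def atz(p,uv,z):
    c,d=ray(p,uv); return c+d*(z-c[2])/d[2]
def proj(p,X):
    x=np.array(p['R'])@np.asarray(X,float)+p['t']; x=np.array(p['K'])@x; return x[:2]/x[2]
def tri(obs):
    A=np.zeros((3,3));b=np.zeros(3)
    for p,uv in obs:
        c,d=ray(p,uv); d=d/np.linalg.norm(d); M=np.eye(3)-np.outer(d,d); A+=M;b+=M@c
    return np.linalg.solve(A,b)
E
python3 - <<'E'
from h import *
s=get_state(); print(s)
T=read_camera('top'); S=read_camera('side')
import pickle; pickle.dump((T,S),open('ts.pkl','wb'))
save(T,'top0'); save(S,'side0')
for p,n in((T,'top'),(S,'side')):
    print(n,np.round(p['K'],1).tolist(),np.round(-np.array(p['R']).T@p['t'],3))
    for q in['loose_box','lower_box','corner_jig','end_fence','side_fence','mailer']:
        print(q,[(np.round(r['point']).tolist(),round(r['conf'],2)) for r in recognise(p,q)][:5])
E
```

```text
pics
{'time': 0.0, 'qpos': array([ 1.13699337e+00,  2.87232054e-01,  1.57816542e+00, -1.11095392e-06,
        1.27861796e+00, -1.49969646e-01]), 'dq': array([ 0.00050546, -0.00071423, -0.00185549, -0.00206979,  0.00346007,
       -0.00091745]), 'joint_efforts': array([-1.47522355e-04, -4.05959451e+01, -2.92641413e+01, -1.31817733e-04,
        5.63440437e-03, -1.77127663e-05]), 'eef_pos': array([0.18869825, 0.64740355, 0.22990919]), 'tcp_rot': array([ 1.41440495e-01,  9.89946018e-01, -1.16030578e-03, -3.48079787e-04]), 'contact_force': array([-0.28078722, -0.4651898 , -0.0397542 ]), 'wrist_torque': array([-0.05902446, -0.05751228,  0.02025953]), 'finger_force': 0.0, 'opening': 1.0001794295581483}
top [[388.2, 0.0, 319.2], [0.0, 388.2, 200.5], [0.0, 0.0, 1.0]] [ 0.304 -0.111  1.524]
loose_box [([201.0, 244.0], 0.81)]
lower_box [([240.0, 358.0], 0.7), ([194.0, 340.0], 0.57)]
corner_jig [([199.0, 344.0], 0.74), ([210.0, 460.0], 0.64)]
end_fence [([190.0, 460.0], 0.68), ([179.0, 340.0], 0.53)]
side_fence [([208.0, 449.0], 0.81), ([165.0, 277.0], 0.71), ([191.0, 190.0], 0.54)]
mailer [([188.0, 284.0], 0.47)]
side [[458.3, 0.0, 319.0], [0.0, 458.3, 197.4], [0.0, 0.0, 1.0]] [0.124 0.677 1.082]
loose_box [([282.0, 269.0], 0.63)]
lower_box [([198.0, 384.0], 0.87), ([183.0, 327.0], 0.85)]
corner_jig [([114.0, 391.0], 0.88), ([194.0, 321.0], 0.61), ([145.0, 343.0], 0.45)]
end_fence [([190.0, 320.0], 0.56)]
side_fence [([189.0, 319.0], 0.74), ([111.0, 390.0], 0.6), ([182.0, 328.0], 0.57)]
mailer [([236.0, 280.0], 0.81)]
```

View pics/top0.png

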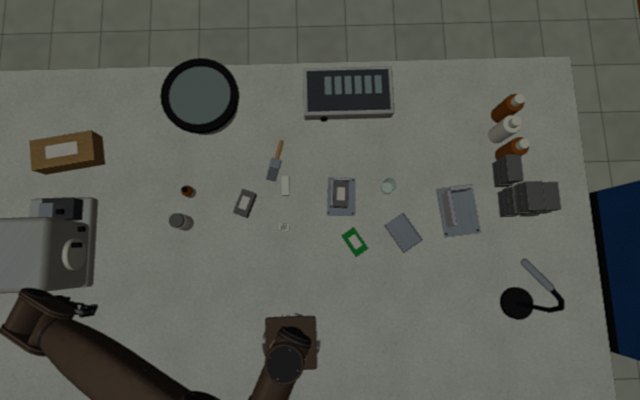

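View pics/side0.png

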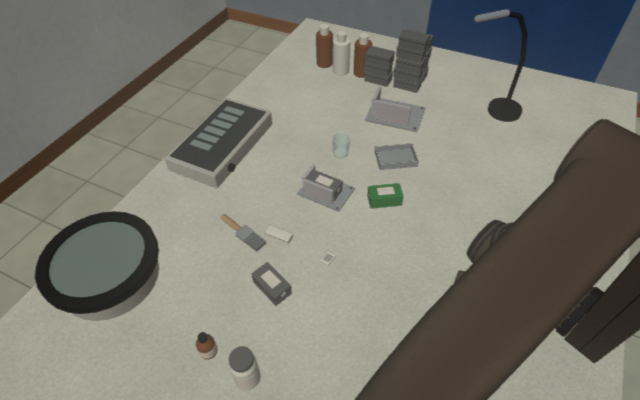

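The top view shows the loose grey box at about (col 244, row 203) and the small jig with the grey box at (341,196). Things that could be mistaken for them: the green box (354,242), the large empty jig (459,210), the flat tray (403,232), and the dark stacked boxes (508,170) and (535,197). The loose box is the single box with a label at (244,203). The jig I want is the smaller one at (341,196), which holds the grey box. I'll check both in a close crop and get coarse positions.

Run:
```python
from h import *
import pickle; T,S=pickle.load(open('ts.pkl','rb'))
a=cv2.resize(T['pixels'][160:260,225:385],None,fx=5,fy=5,interpolation=cv2.INTER_CUBIC)[:300]
b=cv2.resize(S['pixels'][155:305,240:360],None,fx=4,fy=4,interpolation=cv2.INTER_CUBIC)
a=cv2.resize(T['pixels'][175:225,225:365],None,fx=5.7,fy=5.7,interpolation=cv2.INTER_CUBIC)[:, :798]
b=cv2.resize(S['pixels'][160:235,245:365],None,fx=3.9,fy=3.9,interpolation=cv2.INTER_CUBIC)
c=np.zeros((600,800,3),np.uint8); c[:a.shape[0],:a.shape[1]]=a; c[290:290+b.shape[0],:b.shape[1]]=b
cv2.imwrite('pics/crop.png',np.clip(c.astype(float)*1.8,0,255).astype(np.uint8)[:,:,::-1])
for n,t,s in(('loose',(244,202),(271,283)),('lower',(341,196),(324,184)),('mailer',(284,188),(279,235)),('green',(354,242),(386,195))):
    print(n,tri([(T,t),(S,s)]).round(3))
print('down0',atz(T,(319,200),0),atz(T,(419,200),0),atz(T,(319,100),0))
w=read_camera('wrist'); print(np.round(w['T_tool_cam'],3).tolist(),w['K'].round(1).tolist())
from scipy.spatial.transform import Rotation as Ro
print(Ro.from_quat(get_state()['tcp_rot']).as_matrix().round(3))
```

```text
loose [0.533 0.167 0.024]
lower [ 0.55  -0.21   0.034]
mailer [0.591 0.012 0.015]
green [ 0.366 -0.255  0.026]
down0 [ 0.53828913 -0.1253642   0.        ] [ 0.52667926 -0.52296974  0.        ] [ 0.95647782 -0.13786546  0.        ]
[[-0.0, -0.958, -0.287, 0.073], [1.0, -0.0, -0.0, -0.001], [-0.0, -0.287, 0.958, -0.143], [0.0, 0.0, 0.0, 1.0]] [[359.3, 0.0, 317.6], [0.0, 359.3, 196.9], [0.0, 0.0, 1.0]]
[[-0.96  0.28  0.  ]
 [ 0.28  0.96  0.  ]
 [-0.    0.   -1.  ]]
```

View pics/crop.png

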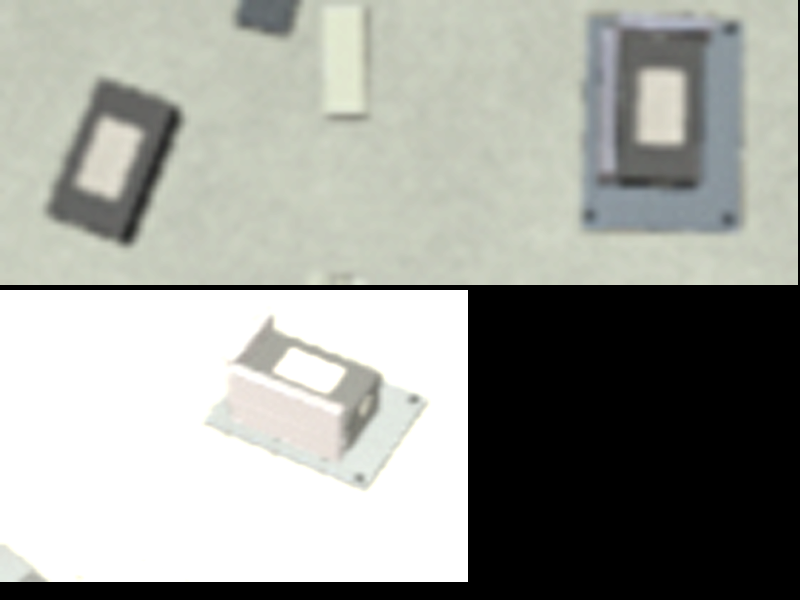

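The crop confirms the choice. The loose grey box has its long axis turned about -21° from world x. The small jig's end fence is on the world +x side and its side fence on the world +y side, with the grey box inside. Moving above the loose box for a close look.

>>> arm_command([
  {"translation":[-0.62,-0.486,0],"twist":[0,0,0.07],"fingers":1},
  {"translation":[-0.62,-0.486,0],"twist":[0,0,0.07],"fingers":1},
  {"translation":[-0.62,-0.486,0],"twist":[0,0,0.07],"fingers":1},
  {"translation":[-0.62,-0.486,0],"twist":[0,0,0.07],"fingers":1},
  {"translation":[-0.62,-0.486,0],"twist":[0,0,0.07],"fingers":1},
])

```text
time: 1.38
eef_pos: [0.372, 0.3924, 0.2317]
tcp_rot: [0.177, 0.984, 0.0, 0.0]
contact_force: [1.4, -0.7, -0.2]
opening: 1.0
finger_force: 0.0
```

```bash
cat >> h.py <<'E'
from scipy.spatial.transform import Rotation as Ro
def go(xyz=None,d=None,yaw=None,level=True):
    """print units to world target xyz (or delta d); yaw = world angle (deg) of tool y, tool pointing down"""
    s=get_state(); R=Ro.from_quat(s['tcp_rot'])
    D=np.array(d) if d is not None else np.array(xyz)-s['eef_pos']
    tr=R.inv().apply(D)/0.75; tw=np.zeros(3)
    if yaw is not None:
        a=np.radians(yaw); y=np.array([np.cos(a),np.sin(a),0]); z=np.array([0,0,-1.]); M=np.c_[np.cross(y,z),y,z]
        tw=(R.inv()*Ro.from_matrix(M)).as_rotvec()/np.radians(60)
    print('trans',tr.round(4).tolist(),'twist',tw.round(4).tolist(),'| pos',s['eef_pos'].round(4),'yaw',np.degrees(np.arctan2(*R.as_matrix()[1::-1,1])).round(2),'F',s['contact_force'].round(1),'open',round(s['opening'],3),'t',round(s['time'],2))
def wrist():
    s=get_state(); p=dict(read_camera('wrist')); M=np.eye(4); M[:3,:3]=Ro.from_quat(s['tcp_rot']).as_matrix(); M[:3,3]=s['eef_pos']
    W=np.linalg.inv(M@np.array(p['T_tool_cam'])); p['R']=W[:3,:3]; p['t']=W[:3,3]; return p
E
python3 -c "
from h import *
go((.533,.167,.23),yaw=69.3)"
```

```text
trans [-0.3061, -0.2066, 0.0023] twist [0.0008, 0.0007, 0.0043] | pos [0.372  0.3924 0.2317] yaw 69.56 F [ 1.4 -0.7 -0.2] open 1.0 t 1.38
```

>>> arm_command([
  {"translation":[-0.306,-0.207,0],"twist":[0,0,0],"fingers":1},
  {"translation":[-0.306,-0.207,0],"twist":[0,0,0],"fingers":1},
  {"translation":[-0.306,-0.207,0],"twist":[0,0,0],"fingers":1},
  {"translation":[-0.306,-0.207,0],"twist":[0,0,0],"fingers":1},
  {"translation":[-0.306,-0.207,0],"twist":[0,0,0],"fingers":1},
])

```text
time: 2.0
eef_pos: [0.5335, 0.1655, 0.2316]
tcp_rot: [0.179, 0.984, -0.0, 0.0]
contact_force: [0.2, 0.9, -0.6]
opening: 1.003
finger_force: 0.0
```

Run:
```python
from h import *
import pickle
go(d=(0,0,0)); p=wrist(); save(p,'w1'); pickle.dump(p,open('w1.pkl','wb'))
```

```text
trans [0.0, 0.0, 0.0] twist [0.0, 0.0, 0.0] | pos [0.5335 0.1655 0.2316] yaw 69.35 F [ 0.2  0.9 -0.6] open 1.003 t 2.0
```

View pics/w1.png

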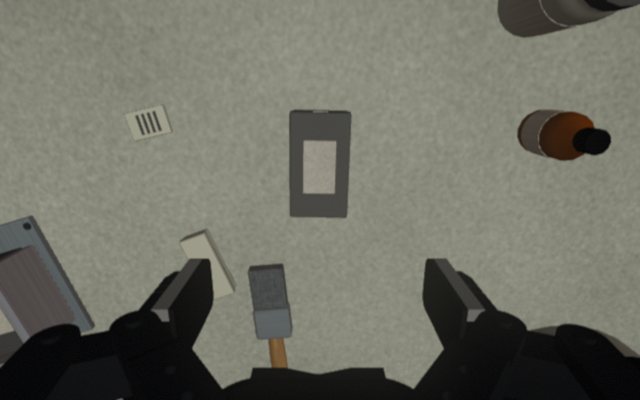

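The wrist view shows the loose box centred at about (320,163), with corners near (290,111), (350,112), (347,216) and (290,216). The brush at (270,300) and the mailer at (210,262) are clear of it. Fitting the outline now.

```bash
cat >> h.py <<'E'
def boxfit(p,uv,thr,r=85,show=True):
    g=cv2.cvtColor(p['pixels'],cv2.COLOR_RGB2GRAY); m=(g<thr).astype(np.uint8)
    M=np.zeros_like(m); u,v=map(int,uv); M[max(v-r,0):v+r,max(u-r,0):u+r]=1; m*=M
    n,l,st,c=cv2.connectedComponentsWithStats(m); k=1+np.argmax(st[1:,4])
    return cv2.boxPoints(cv2.minAreaRect(cv2.findContours((l==k).astype(np.uint8),0,1)[0][0])),m
E
python3 - <<'E'
from h import *
import pickle; p=pickle.load(open('w1.pkl','rb')); T,S=pickle.load(open('ts.pkl','rb'))
g=cv2.cvtColor(p['pixels'],cv2.COLOR_RGB2GRAY); print('levels',g[163,300],g[250,360],g[113,320])
q,m=boxfit(p,(320,163),(int(g[163,300])+int(g[250,360]))//2)
print(q.round(1).tolist())
W=np.array([atz(p,c,.045) for c in q]); print(W.round(4), np.linalg.norm(np.diff(W[[0,1,2,3,0]],axis=0),axis=1).round(4),W.mean(0).round(4))
e=[W[1]-W[0],W[2]-W[1]]; L=max(e,key=np.linalg.norm); print('yaw',np.degrees(np.arctan2(L[1],L[0])))
lab=(g>100)[120:205,295:345]; v,u=np.nonzero(lab); lc=(u.mean()+295,v.mean()+120); print('label px',lc,atz(p,lc,.045).round(4))
gt=cv2.cvtColor(T['pixels'],cv2.COLOR_RGB2GRAY); gs=cv2.cvtColor(S['pixels'],cv2.COLOR_RGB2GRAY)
# label in top: crop (115,155)/5.7 +(225,175)
v,u=np.nonzero((gt>95)[196:210,240:250]);print(gt[196:211:2,238:252:2])
lt=(225+111/5.7,175+157/5.7)
ls=(271,280)
print('height est wrist+top',tri([(p,lc),(T,lt)]).round(4),'3 views',tri([(p,lc),(T,lt),(S,ls)]).round(4))
E
```

```text
levels 71 135 68
[[286.5, 216.10000610351562], [289.1000061035156, 108.69999694824219], [351.1000061035156, 110.19999694824219], [348.6000061035156, 217.5]]
[[0.5651 0.1207 0.045 ]
 [0.4718 0.161  0.045 ]
 [0.4925 0.2123 0.045 ]
 [0.5878 0.1766 0.045 ]] [0.1017 0.0553 0.1018 0.0604] [0.5293 0.1677 0.045 ]
yaw 156.6183819779486
label px (np.float64(318.82561463693537), np.float64(166.5134362492853)) [0.5302 0.1673 0.045 ]
[[103  56  91 110  84  66  55]
 [ 81  58 114 121 122 119  72]
 [ 61  77 119 119 121 109  58]
 [ 56 104 119 119 121  95  54]
 [ 64 115 117 120 116  66  49]
 [ 88 121 120 122 105  57  35]
 [ 63  90 107 121  81  53  31]
 [ 56  56  56  68  57  46  39]]
height est wrist+top [0.5336 0.1658 0.0249] 3 views [0.5316 0.1649 0.0347]
```

```bash
python3 -c "
from h import *
go((.530,.1675,.12),yaw=68)"
```

```text
trans [0.0079, 0.0023, 0.1488] twist [-0.001, 0.0024, 0.0215] | pos [0.5347 0.164  0.2316] yaw 69.29 F [ 1.1 -1.  -0.2] open 0.999 t 2.05
```

>>> arm_command([
  {"translation":[0.008,0.003,0.149],"twist":[0,0,0.02],"fingers":1},
  {"translation":[0.008,0.003,0.149],"twist":[0,0,0.02],"fingers":1},
  {"translation":[0.008,0.003,0.149],"twist":[0,0,0.02],"fingers":1},
])

```text
time: 2.42
eef_pos: [0.5231, 0.1725, 0.1151]
tcp_rot: [0.188, 0.982, -0.002, -0.005]
contact_force: [0.8, 0.1, 1.5]
opening: 1.003
finger_force: 0.0
```

Run:
```python
from h import *
import pickle; p1=pickle.load(open('w1.pkl','rb'))
s=get_state();p=wrist();save(p,'w2'); pickle.dump(p,open('w2.pkl','wb'))
g=cv2.cvtColor(p['pixels'],cv2.COLOR_RGB2GRAY)
c=proj(p,(.530,.1675,.045)); print(c)
L=[]
for P,r in((p1,(30,50)),(p,(45,80))):
    g=cv2.cvtColor(P['pixels'],cv2.COLOR_RGB2GRAY); u,v=map(int,proj(P,(.5302,.1673,.045)))
    sub=g[v-r[1]+10:v+r[1]-10,u-r[0]+8:u+r[0]-8]; t,m=cv2.threshold(sub,0,1,cv2.THRESH_OTSU)
    cs=max(cv2.findContours(m,0,1)[0],key=cv2.contourArea); rect=cv2.minAreaRect(cs); M=cv2.boxPoints(rect)+[u-r[0]+8,v-r[1]+10]
    L.append(M.mean(0)); W=np.array([atz(P,x,.045) for x in M]); e=max([W[1]-W[0],W[2]-W[1]],key=np.linalg.norm)
    print('label',L[-1],t,W.mean(0).round(4),'yaw',np.degrees(np.arctan2(e[1],e[0])).round(1))
print('tri',tri([(p1,L[0]),(p,L[1])]).round(4))
go(d=(0,0,0))
```

```text
[315.8434919  224.36037338]
label [319.  166.5] 108.0 [0.5308 0.1673 0.045 ] yaw -19.9
label [316. 225.] 109.0 [0.5311 0.1671 0.045 ] yaw -20.7
tri [0.5301 0.1676 0.0461]
trans [0.0, 0.0, 0.0] twist [0.0, 0.0, 0.0] | pos [0.5258 0.1728 0.1186] yaw 68.37 F [0.8 0.7 0.9] open 0.998 t 2.48
```

View pics/w2.png

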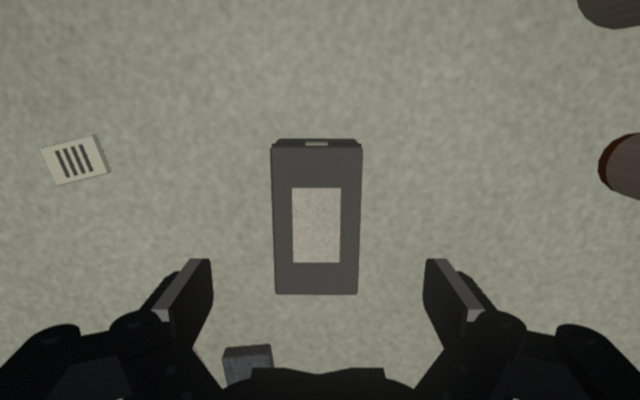

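The wrist view shows the box top centred at about (316,222) between the fingers. Triangulation puts the top at z=0.046, which fits the stated 0.045. Descending in two stages.

```bash
python3 -c "
from h import *
go((.531,.167,.06),yaw=69.3)"
```

```text
trans [-0.0096, -0.0045, 0.078] twist [-0.0016, -0.003, -0.0155] | pos [0.5258 0.1728 0.1186] yaw 68.37 F [0.8 0.7 0.9] open 0.998 t 2.48
```

>>> arm_command([
  {"translation":[-0.0095,-0.0045,0.04],"twist":[0,0,-0.015],"fingers":1},
  {"translation":[-0.0095,-0.0045,0.078],"twist":[0,0,-0.015],"fingers":1},
  {"translation":[-0.0095,-0.0045,0.078],"twist":[0,0,-0.015],"fingers":1},
  {"translation":[-0.0095,-0.0045,0.078],"twist":[0,0,-0.015],"fingers":1},
])

```text
time: 2.98
eef_pos: [0.5345, 0.1673, 0.0641]
tcp_rot: [0.18, 0.984, 0.001, 0.002]
contact_force: [0.1, 0.4, -0.1]
opening: 1.001
finger_force: 0.0
```

```bash
python3 -c "
from h import *
go((.531,.167,.017),yaw=69.3)"
```

```text
trans [0.0045, -0.0022, 0.0627] twist [0.0022, 0.0041, -0.0007] | pos [0.5345 0.1673 0.0641] yaw 69.26 F [ 0.1  0.4 -0.1] open 1.001 t 2.98
```

>>> arm_command([
  {"translation":[0.003,-0.001,0.03],"twist":[0,0,0],"fingers":1},
  {"translation":[0.003,-0.001,0.061],"twist":[0,0,0],"fingers":1},
  {"translation":[0.003,-0.001,0.061],"twist":[0,0,0],"fingers":1},
])

```text
time: 3.35
eef_pos: [0.53, 0.167, 0.0158]
tcp_rot: [0.18, 0.984, -0.0, -0.0]
contact_force: [0.3, 0.1, -0.2]
opening: 0.998
finger_force: 0.0
```

>>> arm_command([
  {"translation":[0,0,0],"twist":[0,0,0],"fingers":-0.2},
  {"translation":[0,0,0],"twist":[0,0,0],"fingers":-1},
  {"translation":[0,0,0],"twist":[0,0,0],"fingers":-1},
  {"translation":[0,0,0],"twist":[0,0,0],"fingers":-1},
  {"translation":[0,0,0],"twist":[0,0,0],"fingers":-1},
], grip_force=50)

```text
time: 3.98
eef_pos: [0.532, 0.1672, 0.0177]
tcp_rot: [0.18, 0.984, 0.001, 0.002]
contact_force: [0.4, 1.3, 5.2]
opening: 0.645
finger_force: 55.3
```

```bash
python3 -c "
from h import *
print(get_state()['finger_force'])
go((.531,.167,.20),yaw=90)"
```

```text
55.25552988052368
trans [0.0002, -0.0003, -0.2431] twist [0.0013, 0.0039, -0.3461] | pos [0.532  0.1672 0.0177] yaw 69.24 F [0.4 1.3 5.2] open 0.645 t 3.98
```

Gripped: opening 0.645 × 85 mm ≈ 55 mm, force 55 N. Lifting, then moving to a viewing pose beyond the jig.

>>> arm_command([
  {"translation":[0,0,-0.04],"twist":[0,0,0],"fingers":-1},
  {"translation":[0,0,-0.1],"twist":[0,0,0],"fingers":-1},
  {"translation":[0,0,-0.18],"twist":[0,0,0],"fingers":-1},
  {"translation":[-0.03,-0.03,-0.25],"twist":[0,0,-0.07],"fingers":-1},
  {"translation":[-0.07,-0.075,-0.31],"twist":[0,0,-0.15],"fingers":-1},
])

```text
time: 4.6
eef_pos: [0.5588, 0.0966, 0.2493]
tcp_rot: [0.1, 0.995, 0.0, 0.001]
contact_force: [1.7, 0.2, -2.9]
opening: 0.642
finger_force: 54.5
```

```bash
python3 -c "
from h import *
print(get_state()['finger_force'])
go((.68,-.21,.26),yaw=87)"
```

```text
54.4639778137207
trans [-0.2397, -0.3685, -0.014] twist [0.0004, 0.0015, -0.1411] | pos [0.5588 0.0966 0.2493] yaw 78.53 F [ 1.7  0.2 -2.9] open 0.642 t 4.6
```

>>> arm_command([
  {"translation":[-0.24,-0.368,-0.014],"twist":[0,0,-0.14],"fingers":-1},
  {"translation":[-0.24,-0.368,-0.014],"twist":[0,0,-0.14],"fingers":-1},
  {"translation":[-0.24,-0.368,-0.014],"twist":[0,0,-0.14],"fingers":-1},
  {"translation":[-0.24,-0.368,-0.014],"twist":[0,0,-0.14],"fingers":-1},
  {"translation":[-0.24,-0.368,-0.014],"twist":[0,0,-0.14],"fingers":-1},
])

```text
time: 5.22
eef_pos: [0.6726, -0.1961, 0.2564]
tcp_rot: [0.029, 1.0, 0.0, -0.0]
contact_force: [1.8, 0.4, -1.4]
opening: 0.644
finger_force: 54.4
```

>>> arm_command([
  {"translation":[-0.02,-0.032,0],"twist":[0,0,0],"fingers":-1},
  {"translation":[-0.02,-0.032,0],"twist":[0,0,0],"fingers":-1},
  {"translation":[-0.02,-0.032,0],"twist":[0,0,0],"fingers":-1},
])

```text
time: 5.6
eef_pos: [0.6856, -0.2184, 0.2561]
tcp_rot: [0.029, 1.0, 0.001, -0.001]
contact_force: [0.5, 0.5, -2.8]
opening: 0.646
finger_force: 54.4
```

Run:
```python
from h import *
import pickle
go((.68,-.21,.26),yaw=87); p=wrist(); save(p,'w3'); pickle.dump(p,open('w3.pkl','wb'))
```

```text
trans [0.0081, 0.0107, -0.0052] twist [0.0011, -0.0016, -0.0057] | pos [ 0.6856 -0.2184  0.2561] yaw 86.66 F [ 0.5  0.5 -2.8] open 0.646 t 5.6
```

View pics/w3.png

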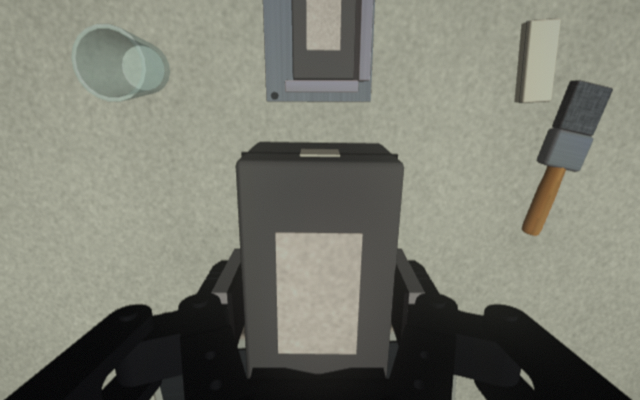

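The wrist view shows the jig at the top edge, with the end fence at about (322,85) and the side fence at about (366,40). It is nearly parallel to the gripped box. Moving 7 cm out to get the whole jig in view and a second vantage.

>>> arm_command([
  {"translation":[-0.095,0.01,0],"twist":[0,0,0],"fingers":-1},
  {"translation":[-0.095,0.01,0],"twist":[0,0,0],"fingers":-1},
  {"translation":[-0.095,0.01,0],"twist":[0,0,0],"fingers":-1},
  {"translation":[-0.095,0.01,0],"twist":[0,0,0],"fingers":-1},
])

```text
time: 6.15
eef_pos: [0.7572, -0.2155, 0.2584]
tcp_rot: [0.029, 1.0, -0.0, 0.001]
contact_force: [0.6, -0.1, -0.8]
opening: 0.642
finger_force: 54.4
```

Run:
```python
from h import *
import pickle
go((.68,-.21,.26),yaw=87); p=wrist(); pickle.dump(p,open('w4.pkl','wb'))
p3=pickle.load(open('w3.pkl','rb'))
c=np.zeros((600,800,3),np.uint8)
c[:600,:400]=cv2.resize(p['pixels'][0:180,250:390],None,fx=2.857,fy=3.3333,interpolation=cv2.INTER_CUBIC)[:600,:400]
c[:366,400:800]=cv2.resize(p3['pixels'][0:110,255:385],(400,366),interpolation=cv2.INTER_CUBIC)
# box held: lower right
cv2.imwrite('pics/jig.png',np.clip(c*1.5,0,255).astype(np.uint8)[:,:,::-1])
```

```text
trans [0.1032, 0.0014, -0.0022] twist [-0.0006, 0.0011, -0.0056] | pos [ 0.7572 -0.2155  0.2584] yaw 86.66 F [ 0.6 -0.1 -0.8] open 0.642 t 6.15
```

View pics/jig.png

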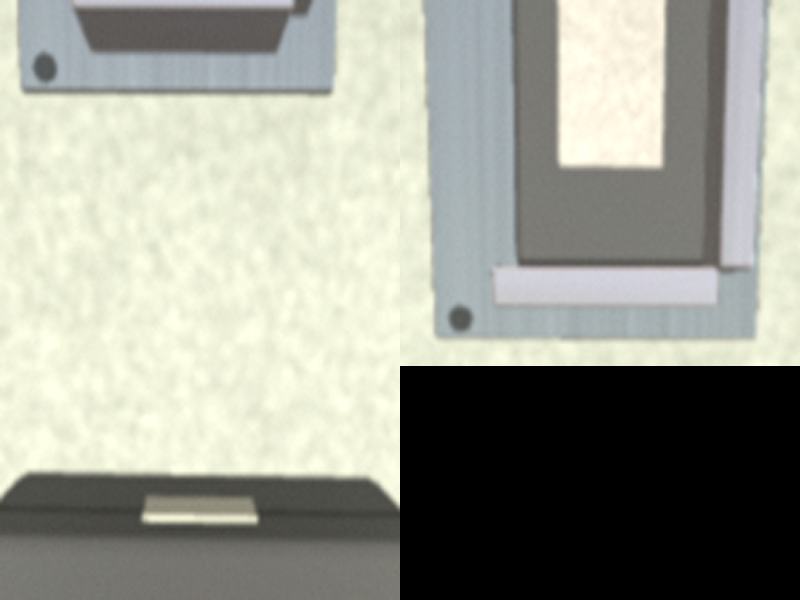

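The left half (new view) has the jig slipping out of the top edge, but the fence's outer face and the plate edge still show. The right half (first view) shows the fence tops clearly, with the inner corner at about (358,80). Fitting the jig pose to corners from both views.

Run:
```python
from h import *
import pickle
from scipy.optimize import least_squares
a=pickle.load(open('w3.pkl','rb'));b=pickle.load(open('w4.pkl','rb'))
A=lambda x,y:(255+(x-400)/3.077,y/3.327)
B=lambda x,y:(250+x/2.857,y/3.3333)
ob=[(a,A(495,267),(55,-30,67)),(a,A(717,267),(55,35,67)),(a,A(495,304),(65,-30,67)),(a,A(716,304),(65,35,67)),
(a,A(721,268),(55,35,67)),(a,A(755,266),(55,45,67)),(a,A(436,338),(75,-55,8)),(a,A(756,338),(75,55,8)),
(b,B(75,8),(65,-30,67)),(b,B(294,8),(65,35,67)),(b,B(22,90),(75,-55,8)),(b,B(333,90),(75,55,8)),(b,B(92,51),(65,-30,8)),(b,B(277,51),(65,35,8))]
def w(q,X,dz=0):
    c,s=np.cos(q[2]),np.sin(q[2]); x,y,z=np.array(X)/1000; return np.array([q[0]+c*x-s*y,q[1]+s*x+c*y,z+q[3]])
f=lambda q:np.concatenate([proj(p,w(q,X))-uv for p,uv,X in ob])
r=least_squares(f,[.55,-.21,-.05,0],loss='soft_l1'); q=r.x
print('jig',q.round(4),'yaw',np.degrees(q[2]).round(2)); print(f(q).reshape(-1,2).round(1).tolist())
for i,j in((6,10),(7,11),(2,8),(3,9)): print('tri',ob[i][2],tri([ob[i][:2],ob[j][:2]]).round(4))
print('tool y yaw',90+np.degrees(q[2]),'box target xy',w(q,(5,7,53)).round(4))
# lower box top edges in a
for X in((520,262),(700,262)): 
    P=atz(a,A(*X),.053); d=P-q[:2].tolist().__add__([0]); c,s=np.cos(q[2]),np.sin(q[2]); print('lower corner in jig',(c*d[0]+s*d[1]).round(4),(-s*d[0]+c*d[1]).round(4))
# held box in view b: label & end
g=cv2.cvtColor(b['pixels'],cv2.COLOR_RGB2GRAY)
sub=g[215:370,258:382]; t,m=cv2.threshold(sub,0,1,cv2.THRESH_OTSU); cs=max(cv2.findContours(m,0,1)[0],key=cv2.contourArea)
M=cv2.boxPoints(cv2.minAreaRect(cs))+[258,215]; print('label px',M.tolist())
s=get_state(); zt=s['eef_pos'][2]+.028
W=np.array([atz(b,x,zt) for x in M]); R=Ro.from_quat(s['tcp_rot']); print('label centre in tool',R.inv().apply(W.mean(0)-s['eef_pos']).round(4))
e=max([W[1]-W[0],W[2]-W[1]],key=np.linalg.norm); print('held yaw',np.degrees(np.arctan2(e[1],e[0])).round(2))
go(d=(0,0,0))
```

```text
jig [ 0.5495 -0.2093 -0.0603 -0.0022] yaw -3.45
[[-0.6, -0.5], [0.7, -0.3], [-0.3, 0.2], [0.7, 0.3], [-0.6, -0.6], [-0.3, -0.0], [0.1, -0.5], [0.1, -0.3], [-0.6, 0.0], [0.0, 0.2], [-0.0, -0.1], [0.5, 0.1], [0.1, 0.7], [0.4, 0.8]]
tri (75, -55, 8) [ 0.6215 -0.2685  0.008 ]
tri (75, 55, 8) [ 0.6279 -0.1596  0.0084]
tri (65, -30, 67) [ 0.6124 -0.2428  0.0639]
tri (65, 35, 67) [ 0.6162 -0.1785  0.0638]
tool y yaw 86.5470596233141 box target xy [ 0.5549 -0.2026  0.0508]
lower corner in jig 0.0538 -0.023
lower corner in jig 0.0537 0.0305
label px [[275.0, 233.0], [362.0, 233.0], [362.0, 353.0], [275.0, 353.0]]
label centre in tool [ 0.0011 -0.0001 -0.028 ]
held yaw -1.31
trans [0.0, 0.0, 0.0] twist [0.0, 0.0, 0.0] | pos [ 0.7572 -0.2158  0.2586] yaw 86.64 F [-0.7 -0.5 -1.4] open 0.646 t 6.2
```

The jig fit is good, with residuals under 1 px and triangulated heights within 3 mm of the text. Jig at (0.5495,-0.2093), yaw -3.45°; the box should end at (0.555,-0.2026). Next is a pre-pose about 7 mm short of both fences.

```bash
python3 -c "
from h import *
go((.5486,-.2082,.12),yaw=86.55)"
```

```text
trans [0.2785, -0.0061, 0.1844] twist [-0.0007, 0.0014, 0.0016] | pos [ 0.7572 -0.2158  0.2586] yaw 86.64 F [-0.7 -0.5 -1.4] open 0.646 t 6.2
```

>>> arm_command([
  {"translation":[0.083,-0.002,0],"twist":[0,0,0.002],"fingers":-1},
  {"translation":[0.165,-0.004,0],"twist":[0,0,0.002],"fingers":-1},
  {"translation":[0.24,-0.006,0.03],"twist":[0,0,0.002],"fingers":-1},
  {"translation":[0.2785,-0.006,0.09],"twist":[0,0,0.002],"fingers":-1},
  {"translation":[0.2785,-0.006,0.13],"twist":[0,0,0.002],"fingers":-1},
])

```text
time: 6.82
eef_pos: [0.5454, -0.2075, 0.1585]
tcp_rot: [0.031, 1.0, 0.0, -0.001]
contact_force: [0.6, 0.7, -2.7]
opening: 0.647
finger_force: 54.4
```

>>> arm_command([
  {"translation":[0,0,0.054],"twist":[0,0,0],"fingers":-1},
  {"translation":[0,0,0.054],"twist":[0,0,0],"fingers":-1},
  {"translation":[0,0,0.054],"twist":[0,0,0],"fingers":-1},
])

```text
time: 7.2
eef_pos: [0.5497, -0.2088, 0.1212]
tcp_rot: [0.03, 1.0, -0.001, 0.001]
contact_force: [0.1, -0.4, -1.2]
opening: 0.649
finger_force: 54.3
```

```bash
python3 -c "
from h import *
go((.5486,-.2082,.075),yaw=86.55)
import pickle;p=read_camera('side');save(p,'side1')
c=cv2.resize(p['pixels'][110:230,250:410],(800,600),interpolation=cv2.INTER_CUBIC);cv2.imwrite('pics/s1.png',c[:,:,::-1])"
```

```text
trans [0.0017, 0.0008, 0.0616] twist [-0.0015, 0.0028, -0.0007] | pos [ 0.5497 -0.2088  0.1212] yaw 86.51 F [ 0.1 -0.4 -1.2] open 0.649 t 7.2
```

View pics/s1.png

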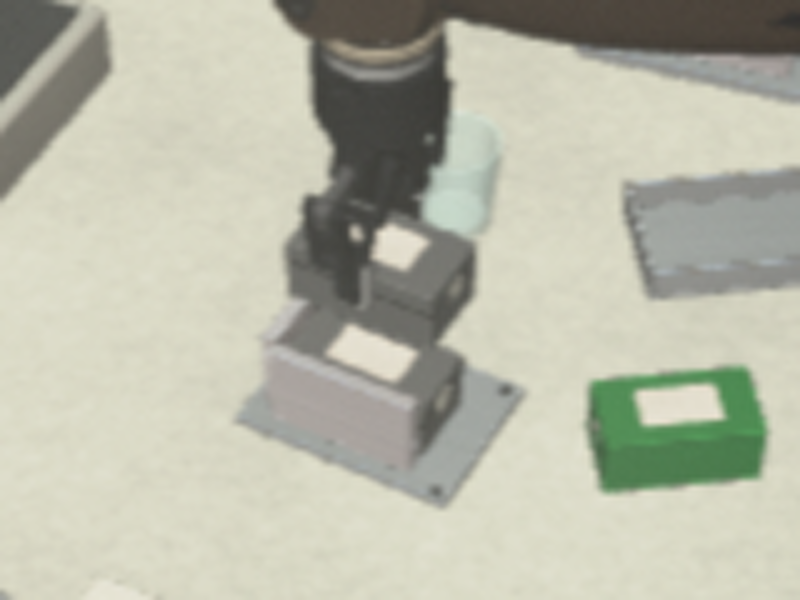

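The crop shows the gripped box, at about (380,280), hanging level and aligned above the lower box. Descending to just above contact.

>>> arm_command([
  {"translation":[0.001,0.001,0.03],"twist":[0,0,0],"fingers":-1},
  {"translation":[0.001,0.001,0.056],"twist":[0,0,0],"fingers":-1},
  {"translation":[0.001,0.001,0.06],"twist":[0,0,0],"fingers":-1},
  {"translation":[0.001,0.001,0.06],"twist":[0,0,0],"fingers":-1},
])

```text
time: 7.75
eef_pos: [0.5485, -0.2075, 0.0743]
tcp_rot: [0.03, 1.0, -0.0, 0.0]
contact_force: [-0.1, 0.7, -1.1]
opening: 0.646
finger_force: 54.4
```

```bash
python3 -c "
from h import *
go((.5486,-.2082,.0705),yaw=86.55)"
```

```text
trans [-0.0001, -0.0009, 0.005] twist [-0.0002, 0.0004, -0.0005] | pos [ 0.5485 -0.2075  0.0743] yaw 86.52 F [-0.1  0.7 -1.1] open 0.646 t 7.75
```

>>> arm_command([
  {"translation":[0,0,0.0015],"twist":[0,0,0],"fingers":-1},
  {"translation":[0,0,0.003],"twist":[0,0,0],"fingers":-1},
  {"translation":[0,0,0.003],"twist":[0,0,0],"fingers":-1},
])

```text
time: 8.12
eef_pos: [0.5484, -0.2074, 0.0719]
tcp_rot: [0.03, 1.0, -0.0, 0.0]
contact_force: [-0.5, 0.2, -1.9]
opening: 0.644
finger_force: 54.4
```

>>> arm_command([
  {"translation":[0,0,0.0013],"twist":[0,0,0],"fingers":-1},
  {"translation":[0,0,0.0013],"twist":[0,0,0],"fingers":-1},
  {"translation":[0,0,0.0013],"twist":[0,0,0],"fingers":-1},
])

```text
time: 8.5
eef_pos: [0.5483, -0.2074, 0.0709]
tcp_rot: [0.03, 1.0, -0.0, 0.0]
contact_force: [1.0, -0.0, -1.1]
opening: 0.645
finger_force: 54.4
```

>>> arm_command([
  {"translation":[0,0,0.001],"twist":[0,0,0],"fingers":-1},
  {"translation":[0,0,0.001],"twist":[0,0,0],"fingers":-1},
  {"translation":[0,0,0.001],"twist":[0,0,0],"fingers":-1},
])

```text
time: 8.88
eef_pos: [0.5485, -0.2075, 0.0707]
tcp_rot: [0.03, 1.0, -0.0, 0.0]
contact_force: [-2.6, -0.4, 5.9]
opening: 0.648
finger_force: 55.2
```

>>> arm_command([
  {"translation":[0,0,0.001],"twist":[0,0,0],"fingers":-1},
  {"translation":[0,0,0.001],"twist":[0,0,0],"fingers":-1},
  {"translation":[0,0,0.001],"twist":[0,0,0],"fingers":-1},
])

```text
time: 9.25
eef_pos: [0.5487, -0.2076, 0.0707]
tcp_rot: [0.03, 1.0, -0.0, 0.0]
contact_force: [-3.7, 1.0, 8.1]
opening: 0.644
finger_force: 55.6
```

Contact with the lower lid at about TCP z 0.0707, with a downward force of 6–8 N. Sliding toward the side fence.

>>> arm_command([
  {"translation":[0,0.002,0],"twist":[0,0,0],"fingers":-1},
  {"translation":[0,0.004,0],"twist":[0,0,0],"fingers":-1},
  {"translation":[0,0.0055,0],"twist":[0,0,0],"fingers":-1},
  {"translation":[0,0.0055,0],"twist":[0,0,0],"fingers":-1},
])

```text
time: 9.75
eef_pos: [0.5499, -0.2049, 0.0708]
tcp_rot: [0.03, 1.0, -0.002, 0.002]
contact_force: [-1.1, -2.2, 5.6]
opening: 0.644
finger_force: 55.3
```

>>> arm_command([
  {"translation":[0,0.0012,0],"twist":[0,0,0],"fingers":-1},
  {"translation":[0,0.0012,0],"twist":[0,0,0],"fingers":-1},
  {"translation":[0,0.0012,0],"twist":[0,0,0],"fingers":-1},
])

```text
time: 10.12
eef_pos: [0.5501, -0.2041, 0.0708]
tcp_rot: [0.03, 1.0, -0.002, 0.002]
contact_force: [-0.5, -2.3, 5.3]
opening: 0.643
finger_force: 55.3
```

>>> arm_command([
  {"translation":[0,0.0015,0],"twist":[0,0,0],"fingers":-1},
  {"translation":[0,0.0015,0],"twist":[0,0,0],"fingers":-1},
  {"translation":[0,0.0015,0],"twist":[0,0,0],"fingers":-1},
])

```text
time: 10.5
eef_pos: [0.5502, -0.2029, 0.0708]
tcp_rot: [0.03, 1.0, -0.002, 0.002]
contact_force: [-0.2, -2.7, 4.3]
opening: 0.642
finger_force: 55.3
```

>>> arm_command([
  {"translation":[0,0.0015,0],"twist":[0,0,0],"fingers":-1},
  {"translation":[0,0.0015,0],"twist":[0,0,0],"fingers":-1},
  {"translation":[0,0.0015,0],"twist":[0,0,0],"fingers":-1},
])

```text
time: 10.88
eef_pos: [0.5503, -0.2026, 0.0709]
tcp_rot: [0.03, 1.0, -0.003, 0.002]
contact_force: [0.2, -5.8, 4.6]
opening: 0.644
finger_force: 55.1
```

Side fence contact at y ≈ -0.2027, as predicted. Now sliding toward the end fence.

>>> arm_command([
  {"translation":[-0.002,0.001,0],"twist":[0,0,0],"fingers":-1},
  {"translation":[-0.004,0.001,0],"twist":[0,0,0],"fingers":-1},
  {"translation":[-0.005,0.001,0],"twist":[0,0,0],"fingers":-1},
  {"translation":[-0.005,0.001,0],"twist":[0,0,0],"fingers":-1},
])

```text
time: 11.38
eef_pos: [0.5518, -0.2025, 0.0709]
tcp_rot: [0.028, 1.0, -0.003, -0.001]
contact_force: [-7.9, -7.2, 9.3]
opening: 0.644
finger_force: 55.6
```

>>> arm_command([
  {"translation":[-0.0015,0,0],"twist":[0,0,0],"fingers":-1},
  {"translation":[-0.0015,0,0],"twist":[0,0,0],"fingers":-1},
  {"translation":[-0.0015,0,0],"twist":[0,0,0],"fingers":-1},
])

```text
time: 11.75
eef_pos: [0.5528, -0.2026, 0.0709]
tcp_rot: [0.028, 1.0, -0.003, -0.001]
contact_force: [-8.6, -6.2, 10.2]
opening: 0.644
finger_force: 55.5
```

>>> arm_command([
  {"translation":[-0.0015,0,0],"twist":[0,0,0],"fingers":-1},
  {"translation":[-0.0015,0,0],"twist":[0,0,0],"fingers":-1},
  {"translation":[-0.0015,0,0],"twist":[0,0,0],"fingers":-1},
])

```text
time: 12.12
eef_pos: [0.5539, -0.2027, 0.0709]
tcp_rot: [0.028, 1.0, -0.003, -0.001]
contact_force: [-9.2, -7.1, 10.2]
opening: 0.648
finger_force: 55.5
```

>>> arm_command([
  {"translation":[-0.0015,0,0],"twist":[0,0,0],"fingers":-1},
  {"translation":[-0.0015,0,0],"twist":[0,0,0],"fingers":-1},
  {"translation":[-0.0015,0,0],"twist":[0,0,0],"fingers":-1},
])

```text
time: 12.5
eef_pos: [0.555, -0.2027, 0.0709]
tcp_rot: [0.028, 1.0, -0.003, -0.001]
contact_force: [-9.4, -6.3, 9.6]
opening: 0.643
finger_force: 55.5
```

>>> arm_command([
  {"translation":[-0.0015,0,0],"twist":[0,0,0],"fingers":-1},
  {"translation":[-0.0015,0,0],"twist":[0,0,0],"fingers":-1},
  {"translation":[-0.0015,0,0],"twist":[0,0,0],"fingers":-1},
])

```text
time: 12.88
eef_pos: [0.5558, -0.2028, 0.0709]
tcp_rot: [0.028, 1.0, -0.003, -0.002]
contact_force: [-10.2, -7.2, 10.8]
opening: 0.646
finger_force: 55.7
```

Run:
```python
from h import *
import pickle
s=get_state(); print(s['wrist_torque'].round(2)); go((.556,-.2026,.0707),yaw=86.55)
p=wrist(); pickle.dump(p,open('w5.pkl','wb')); q=read_camera('side')
c=np.zeros((600,800,3),np.uint8); c[:300,:480]=cv2.resize(p['pixels'],(480,300),interpolation=cv2.INTER_AREA)
b=cv2.resize(q['pixels'][145:220,280:380],(400,300),interpolation=cv2.INTER_CUBIC); c[300:,:400]=b
d=cv2.resize(p['pixels'][80:200,230:410],(400,300),interpolation=cv2.INTER_CUBIC); c[300:,400:]=d
cv2.imwrite('pics/c5.png',np.clip(c*1.4,0,255).astype(np.uint8)[:,:,::-1])
```

```text
[-1.05  1.34  0.47]
trans [-0.0003, 0.0003, 0.0003] twist [-0.0058, -0.0031, 0.0035] | pos [ 0.5558 -0.2028  0.0709] yaw 86.76 F [-10.2  -7.2  10.8] open 0.646 t 12.88
```

View pics/c5.png

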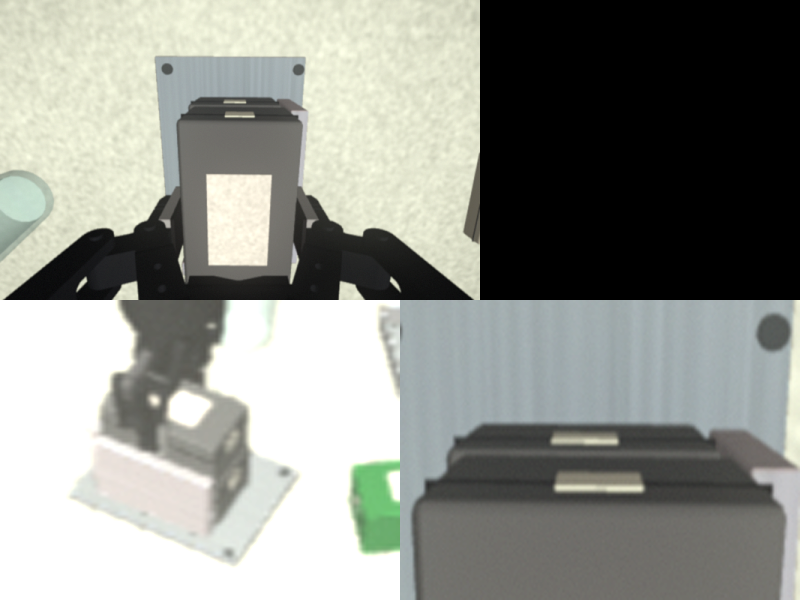

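The upper box sits flat on the lower box and along the side fence. Now checking numerically whether it has reached the end fence or slipped in the fingers.

Run:
```python
from h import *
import pickle
q=(.5495,-.2093,-.0603); c,s_=np.cos(q[2]),np.sin(q[2])
b=pickle.load(open('w4.pkl','rb'));p=pickle.load(open('w5.pkl','rb'))
for P in(b,p):
    g=cv2.cvtColor(P['pixels'],cv2.COLOR_RGB2GRAY); sub=g[215:362,262:378]; t,m=cv2.threshold(sub,0,1,cv2.THRESH_OTSU)
    x,y,w,h=cv2.boundingRect(max(cv2.findContours(m,0,1)[0],key=cv2.contourArea)); print('label px',x+262,y+215,w,h)
def jig(P,uv,z):
    X=atz(P,uv,z)-[q[0],q[1],0]; return (1000*np.array([c*X[0]+s_*X[1],-s_*X[0]+c*X[1]])).round(1)
g=cv2.cvtColor(p['pixels'],cv2.COLOR_RGB2GRAY).astype(int)
col=g[110:175,280:300].mean(1); print([(110+i,int(v)) for i,v in enumerate(col) if i%1==0])
# predicted rows: near ends at jig x=-45
def w(X): x,y,z=np.array(X)/1000; return (q[0]+c*x-s_*y,q[1]+s_*x+c*y,z)
for n,X in(('up top',(-45,-10,98)),('up bottom',(-45,-10,53)),('low top x-45',(-45,-10,53)),('low top x-48',(-48,-10,53)),('low bottom',(-45,-10,8)),('plate',(-75,-10,8)),('side fence end',(-45,35,67))): print(n,proj(p,w(X)).round(1))
```

```text
label px 275 233 88 121
label px 275 232 87 122
[(110, 119), (111, 119), (112, 119), (113, 119), (114, 119), (115, 119), (116, 119), (117, 119), (118, 118), (119, 119), (120, 119), (121, 118), (122, 118), (123, 118), (124, 118), (125, 118), (126, 118), (127, 119), (128, 113), (129, 85), (130, 54), (131, 46), (132, 47), (133, 48), (134, 46), (135, 47), (136, 52), (137, 52), (138, 48), (139, 54), (140, 65), (141, 66), (142, 55), (143, 46), (144, 44), (145, 45), (146, 45), (147, 45), (148, 45), (149, 45), (150, 45), (151, 43), (152, 37), (153, 38), (154, 45), (155, 47), (156, 46), (157, 45), (158, 44), (159, 46), (160, 52), (161, 62), (162, 69), (163, 72), (164, 74), (165, 76), (166, 78), (167, 78), (168, 78), (169, 79), (170, 78), (171, 78), (172, 78), (173, 78), (174, 78)]
up top [267.9 160.1]
up bottom [281.9 141.4]
low top x-45 [281.9 141.4]
low top x-48 [281.7 134.6]
low bottom [289.9 130.6]
plate [288.9  74.7]
side fence end [388.4 146.5]
```

The box hasn't slipped. Its near end is at jig x ≈ -44.6 mm, against -45 when fully seated, and the lower box is at about -46. Pushing further until the end-fence force rises clearly.

>>> arm_command([
  {"translation":[-0.0015,0,0],"twist":[0,0,0],"fingers":-1},
  {"translation":[-0.0015,0,0],"twist":[0,0,0],"fingers":-1},
  {"translation":[-0.0015,0,0],"twist":[0,0,0],"fingers":-1},
])

```text
time: 13.35
eef_pos: [0.5558, -0.2028, 0.0709]
tcp_rot: [0.028, 1.0, -0.003, -0.003]
contact_force: [-12.8, -6.8, 13.5]
opening: 0.647
finger_force: 56.0
```

>>> arm_command([
  {"translation":[-0.0015,0,0],"twist":[0,0,0],"fingers":-1},
  {"translation":[-0.0015,0,0],"twist":[0,0,0],"fingers":-1},
  {"translation":[-0.0015,0,0],"twist":[0,0,0],"fingers":-1},
])

```text
time: 13.72
eef_pos: [0.5558, -0.2028, 0.071]
tcp_rot: [0.028, 1.0, -0.002, -0.005]
contact_force: [-17.5, -6.6, 15.8]
opening: 0.645
finger_force: 56.3
```

X has stopped while the force rises from 10 to 17.5 N, so the end fence is in contact. Adding a little side press, then confirming it is steady.

>>> arm_command([
  {"translation":[0,0.002,0],"twist":[0,0,0],"fingers":-1},
  {"translation":[0,0.002,0],"twist":[0,0,0],"fingers":-1},
  {"translation":[0,0.002,0],"twist":[0,0,0],"fingers":-1},
  {"translation":[0,0.002,0],"twist":[0,0,0],"fingers":-1},
])

```text
time: 14.22
eef_pos: [0.5559, -0.2027, 0.071]
tcp_rot: [0.028, 1.0, -0.004, -0.005]
contact_force: [-17.7, -10.0, 15.3]
opening: 0.643
finger_force: 56.1
```

>>> arm_command([
  {"translation":[0,0,0],"twist":[0,0,0],"fingers":-1},
  {"translation":[0,0,0],"twist":[0,0,0],"fingers":-1},
  {"translation":[0,0,0],"twist":[0,0,0],"fingers":-1},
  {"translation":[0,0,0],"twist":[0,0,0],"fingers":-1},
])

```text
time: 14.72
eef_pos: [0.5559, -0.2027, 0.071]
tcp_rot: [0.028, 1.0, -0.004, -0.005]
contact_force: [-16.7, -10.4, 14.5]
opening: 0.645
finger_force: 56.1
```

Run:
```python
from h import *
go((.556,-.2026,.0707),yaw=86.55)
p=wrist(); g=cv2.cvtColor(p['pixels'],cv2.COLOR_RGB2GRAY).astype(int)
col=g[125:170,280:300].mean(1); print([int(v) for v in col])
sub=g[215:362,262:378].astype(np.uint8); t,m=cv2.threshold(sub,0,1,cv2.THRESH_OTSU)
x,y,w,h=cv2.boundingRect(max(cv2.findContours(m,0,1)[0],key=cv2.contourArea)); print('label px',x+262,y+215,w,h)
```

```text
trans [-0.0002, 0.0001, 0.0004] twist [-0.0077, -0.0088, 0.0044] | pos [ 0.5559 -0.2027  0.071 ] yaw 86.82 F [-16.7 -10.4  14.5] open 0.645 t 14.72
[118, 118, 118, 115, 95, 66, 49, 46, 47, 47, 46, 51, 52, 48, 53, 64, 67, 57, 47, 44, 44, 45, 44, 45, 45, 45, 41, 37, 40, 47, 48, 46, 44, 45, 48, 56, 65, 71, 73, 74, 76, 78, 78, 78, 78]
label px 275 232 87 122
```

The position is steady, about 17 N goes into the end fence direction and 10 N into the side fence direction, and there is no slip. Handing in.

```bash
python3 -c "
from h import *
print(sign_off()); go(d=(0,0,0))"
```

```text
the job is handed in; nothing more can be done
None
the job is handed in; nothing more can be done
```

The loose box is stacked on the lower box, still gripped at about 56 N and pressed into the corner (about 17 N towards the end fence and 10 N towards the side fence); I handed the job in at 14.7 s, and no verdict was returned.

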